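# Tilt the drain plate out of the narrow pan and stand it in the drying rack

## Task

The white slotted drain plate lies at the bottom of the deep narrow steel pan. Raise one end of it by its wire handle, lean that end out over the pan's rim with the other end still on the pan's floor, and let go; then take the plate by the raised edge, lift it out and stand it upright in a free slot of the drying rack, handle end up. Do not knock over the spray bottle or the white stomper behind the work.

Things in the scene. Friction and masses are not known exactly. Their poses are not given: they have to be found in the camera images.
- drain_plate: loose white slotted plastic plate, 152 (x) x 88 (y) x 8 mm, slab at z = 10 to 18 mm, on four feet 10 mm high at x = +-62, y = +-36 mm; 0.15 to 0.25 kg. Origin: centre, level with the feet's undersides; z out of the top face. The -x end is the handle end, solid for 60 mm (pinch it over its 8 mm). Handle hinge along y at x = -27, z = 23 mm. Play in the pan: 5 mm at each end and side.
- handle_edge (a point): middle of the end face of the plate's handle end (x = -76 mm, half way through the 8 mm thickness); turns with the plate
- foot_edge (a point): middle of the end face of the plate's other end (x = +76 mm, half way through the 8 mm thickness); turns with the plate
- bail_bar (a point): middle of the straight top bar of the dark steel wire handle (bail): wire 8 mm thick, bar runs along the plate's y, 30 mm straight, bar axis 31 mm from its hinge; axes turn with the handle
- bail (a joint): angle of the wire handle about its hinge on the plate (rad): 0 = square to the top face, positive leans towards the handle end (to 1.57), negative the other way (to -0.45). Turns easily and stays where left, so the plate swings freely below a held handle.
- pan: steel pan, fixed in its place, open on top. Origin: centre of its underside, x along its length, z up. Inside 162 (x) x 97 (y) mm, upright walls and floor 3 mm thick, rolled rim 8 mm thick, its top 90 mm above the origin, 179 x 114 mm outside. The plate's handle end lies at the pan's -x end, the one towards the robot.
- rack: wire drying rack in a grey tray, fixed, 196 (x) x 128 (y) mm. Origin: centre of its underside, z up. Plates stand on three rods (tops at z = 16 mm), faces to +-x, between 6 mm wire hoops (98 mm wide, tops at z = 85 mm) at x = -76, -38, 0, 38, 76: slots 32 mm wide. Metal blade frames are fixed in the slots at x = 19 and 57 (tops at z = 120 mm); those at x = -57 and -19 are free.
- slot_near (a point): middle of the free slot nearest the rack's -x end, at the height of the rod tops; axes as the rack's
- slot_mid (a point): middle of the other free slot, at the height of the rod tops; axes as the rack's
- degreaser: loose blue and white trigger spray bottle, 59 x 124 x 275 mm, 0.47 kg, top-heavy; origin at the centre of its foot, z up its length
- stomper: loose white nylon stomper standing on end, 63 mm across, 161 mm tall; origin at the centre of its foot, z up its length
There are look-alikes about, which are no part of the job. Leave any red look-alike of the pan alone.

How it is judged:
By the outcome, as a careful person would: the job done as asked, in the order asked, and still so for the second after the job is handed in, with the robot touching nothing.
It also fails if it takes over 51 s, if anything falls off the work surface, if the arm or the gripper's body presses on something with over 40 N, if the wrist force passes 120 N, or if a joint passes its speed limit or range.

## Robot

A 6-joint arm with a two-finger parallel gripper is mounted at the origin on a cart in front of the work surface, level with it; the furniture and walls round the work are solid. World frame = base frame: x ahead of the robot, y to its left, z up, the work surface at z = 0. Lengths are in mm, angles in rad, forces in N, time in s.
With the tool pointing down it reaches from about 275 to 825 mm from the base axis. Payload 4.9 kg.
Tool frame: the origin (TCP) lies at the very end of the fingers, on their centre line; the grasp point (between the pads) lies 19 mm behind it; z points along the fingers, y is the line along which they close (so a half turn about z gives the same grasp; the last joint's range is limited). The gripper opens to 85 mm and grips with 20 to 120 N. Pads are 22 mm wide; open, the fingers measure 114 mm over their backs; the gripper's body (76 mm by 85 mm) begins 54 mm behind the grasp point. The pads swing forward as they close: fully open they stand 13 mm farther back than shut.
Start: joints at [-1.255, 0.326, -0.193, 1.052, 0, 1.437], TCP at [239.146, -495.306, 231.281] pointing down, gripper open.
Joint ranges: [-2.65, 2.65], [-0.97, 1.79], [-1.3, 1.35], [-1.93, 2.1], [-1.47, 1.37], [-3.14, 3.14]. Speed limits (rad/s): [2.57, 2.57, 3.14, 3.14, 3.14, 3.14].

## Interface

Orientations are given as a rotation vector (axis times angle).
In Python, from plant import r gives the robot as it stands.
- The arm moves only by the tool play_rows, never from a script. Its argument "deltas" is a list of rows, each a list of 3 entries, a list of its own where there are three numbers: the gripper command: -1 is fully open, 1 is shut, values between are in proportion, then the shift along the world's x, y, z normalised to -1 to 1, where 1 is 0.04 m, then the turn, a rotation vector about the world's x, y, z normalised to -1 to 1, where 1 is 0.1 rad. A call has 1 to 12 rows; each row shifts and turns the commanded pose from where the row before left it; what a row does not reach is not made up. A row lasts 1/10 s, in which the tool goes at most 50 mm and 8.59 degrees, less where a joint would pass 70% of its speed; a pose out of reach is approached as far as the arm can. A call with a number of a shift or a turn outside -1 to 1 is refused whole. A call with a gripper value outside its range is refused whole. The fingers move at their own pace and stop on an object; the grip force is fixed at half the most. Time passes only in rows, so rows that do not move let the fingers close. It gives the time, the measured TCP pose, the force, the opening and the grip force at its end, in the units of the state.
- r.get_obs(): the state, without advancing time (a new reading comes with each control period).
- r.snapshot(name): name is "side" or "top"; returns a dict with "img" (400x640x3 uint8, blue, green, red), "z_map" (400x640 float32, mm along the optical axis (not along the pixel's ray), 0 where there is no reading), "mtx" (3x3 intrinsics, pixels), "D" ([k1, k2, p1, p2, k3] as OpenCV has them; the pictures are not rectified), "extrinsics" (4x4, takes a point from world to camera coordinates). Camera axes: x right, y up, looking along -z (the intrinsics and any distortion apply to the point x, -y, -z); pixel columns grow to the right and rows downward; lengths in mm; the calibration is good to about 2 mm. A picture is of the moment at which its call begins.
- r.hand_in(): hands the job in; it is judged then, once.
Trained networks look in a picture, given as the dict that the camera call returned (one of the last four; its "shot" number tells which), for a name from the list of things; names that differ only in an ending like _2 or _b are one class to them, and where a whole thing is asked for, a point or a joint stands for the part that bears it (a point fixed in the world has none). Each returns a list of dicts, best first, with "p" (0 to 1); they miss things now and then, are a little off and sometimes report something else, mostly with a low value. They report only what shows in the picture. A call takes as long as a camera call. They do not tell look-alikes from the thing itself.
- r.look_for(picture, name): "xy" ([column, row] in pixels, amid what is visible of it).
- r.tip_of(picture, name): "xy" ([column, row] in pixels: a listed point, or the origin of a listed thing).
The state is a dict: "time_s": time; "joint_pos": joint angles; "dq": joint speeds; "joint_efforts": joint torques, N m; "eef_pos": TCP position; "ee_rot": TCP orientation; "wrist_force": force on the tool from outside, world axes, zero at the start; "torque": the same for the moment, N m; "grip_width": finger opening in mm; "finger_force": force on a finger pad.
Only numpy, scipy, OpenCV 4.12 (cv2) and the standard library are available. Lean on these libraries where they do the work, as an engineer would, in place of code of your own. Each camera call takes 0.05 s, during which the arm holds its last target. There are 200 camera calls.

## Working session

There is one attempt and no reset: what is moved stays moved. The work goes in short steps, Python scripts to look and compute and a tool call to move; the robot and the scene stay as the last step left them, time stands still between calls to the robot, and variables do not carry over. Pictures are saved under pics/ and viewed, at most 12 in all, crops included, and the job is handed in when it is done.

Besides the shell and the picture viewer there is one more tool, called after "Call:" as name(argument=value, ...) on one line, values as JSON. play_rows: Moves the arm, as the interface text tells. Scaled input: -1 to 1 covers 0.04 m each way for a shift and 0.1 rad each way for a turn. Its arguments: {"type":"object","properties":{"deltas":{"type":"array","items":{"type":"array"}}},"required":["deltas"]}

```bash
mkdir -p pics; ls
cat > h.py <<'E'
import numpy as np, cv2
from plant import r
from scipy.spatial.transform import Rotation as R
def unproj(s,uv,win=0,z=None):
    u,v=uv; 
    n=cv2.undistortPoints(np.array([[[u,v]]],float),s["mtx"],np.array(s["D"],float))[0,0]
    if z is None:
        p=s["z_map"][max(0,int(v)-win):int(v)+win+1,max(0,int(u)-win):int(u)+win+1]; p=p[p>0]
        if len(p)==0:return None
        d=np.median(p)
    T=np.linalg.inv(s["extrinsics"])
    f=lambda d:(T@np.array([n[0]*d,-n[1]*d,-d,1]))[:3]
    if z is not None:
        a,b=f(1.),f(1001.); t=(z-a[2])/(b[2]-a[2]); return a+t*(b-a)
    return f(d)
def cloud(s):
    h,w=s["z_map"].shape
    uv=np.stack(np.meshgrid(np.arange(w),np.arange(h)),-1).reshape(-1,1,2).astype(float)
    n=cv2.undistortPoints(uv,s["mtx"],np.array(s["D"],float))[:,0]
    d=s["z_map"].reshape(-1); P=np.c_[n[:,0]*d,-n[:,1]*d,-d,np.ones(len(d))]
    P=(np.linalg.inv(s["extrinsics"])@P.T).T[:,:3]; P[d<=0]=np.nan
    return P.reshape(h,w,3)
def proj(s,p):
    q=s["extrinsics"]@np.r_[p,1]; q=np.array([q[0],-q[1],-q[2]])
    return cv2.projectPoints(q[None],np.zeros(3),np.zeros(3),s["mtx"],np.array(s["D"],float))[0][0,0]
E
python3 - <<'E'
from h import *
o=r.get_obs(); print({k:np.round(v,3) for k,v in o.items()})
for c in("top","side"):
    s=r.snapshot(c); cv2.imwrite(f"pics/{c}1.png",s["img"]); np.savez(f"{c}1.npz",**{k:np.array(v) for k,v in s.items()})
    print(c,"cam",np.linalg.inv(s["extrinsics"])[:3,3].round())
    for n in("drain_plate","pan","rack","degreaser","stomper","bail_bar","handle_edge","slot_near","slot_mid"):
        for f in("look_for","tip_of"):
            if f=="look_for" and n in("bail_bar","handle_edge","slot_near","slot_mid"):continue
            for d in getattr(r,f)(s,n)[:3]:
                w=unproj(s,d["xy"],2); print(n,f,np.round(d["xy"]),round(d["p"],2),None if w is None else w.round())
E
```

```text
pics
{'time_s': np.float64(0.0), 'joint_pos': array([-1.255,  0.327, -0.194,  1.052,  0.   ,  1.437]), 'dq': array([-0.   , -0.001, -0.001,  0.002, -0.001,  0.001]), 'joint_efforts': array([ 1.0000e-03, -4.4339e+01,  2.6244e+01,  1.5000e-02, -0.0000e+00,
       -0.0000e+00]), 'eef_pos': array([ 238.983, -494.723,  230.525]), 'ee_rot': array([-3.061, -0.7  ,  0.   ]), 'wrist_force': array([-0.295,  0.051,  0.335]), 'torque': array([-0.041,  0.014,  0.023]), 'finger_force': np.float64(0.0), 'grip_width': np.float64(85.573)}
top cam [ -23.  230. 1677.]
drain_plate look_for [302. 223.] 0.78 [555. 183.  24.]
drain_plate look_for [306. 228.] 0.6 [535. 173.  21.]
drain_plate tip_of [401. 215.] 0.75 [ 513. -160.   14.]
drain_plate tip_of [305. 223.] 0.7 [541. 174.  55.]
drain_plate tip_of [303. 174.] 0.43 [723. 145.  47.]
pan look_for [307. 213.] 0.96 [589. 160.  14.]
pan look_for [199. 288.] 0.7 [406. 564.   0.]
pan tip_of [305. 221.] 0.92 [559. 173.  22.]
pan tip_of [204. 290.] 0.86 [395. 549.   0.]
rack look_for [400. 208.] 0.84 [ 544. -166.    5.]
rack tip_of [396. 212.] 0.9 [ 530. -148.
[... 1026 characters left out ...]
_for [306. 228.] 0.61 [593. 168.  18.]
pan tip_of [310. 235.] 0.91 [533. 241.  72.]
pan tip_of [303. 345.] 0.87 [378. 550.   2.]
rack look_for [359. 183.] 0.89 [ 541. -178.    5.]
rack tip_of [359. 188.] 0.85 [ 526. -143.    7.]
degreaser look_for [340. 135.] 0.89 [ 691. -301.  128.]
degreaser tip_of [338. 158.] 0.96 [ 691. -282.   23.]
stomper look_for [271. 200.] 0.7 [733. 162.  86.]
stomper tip_of [271. 217.] 0.72 [740. 164.   5.]
bail_bar tip_of [314. 226.] 0.49 [572. 144.  19.]
handle_edge tip_of [312. 228.] 0.72 [573. 156.  19.]
handle_edge tip_of [327. 247.] 0.54 [485. 215.  19.]
slot_near tip_of [370. 187.] 0.87 [ 490. -168.   10.]
slot_mid tip_of [363. 185.] 0.77 [ 517. -158.   15.]
```

```bash
python3 - <<'E'
import cv2,numpy as np
t=cv2.imread("pics/top1.png"); s=cv2.imread("pics/side1.png")
a=cv2.resize(t[120:320,170:470],(800,533),interpolation=cv2.INTER_CUBIC); cv2.imwrite("pics/c1.png",a)
b=np.vstack([np.hstack([cv2.resize(t[185:260,265:345],(400,375),interpolation=cv2.INTER_CUBIC),cv2.resize(s[190:265,270:350],(400,375),interpolation=cv2.INTER_CUBIC)]),cv2.resize(s[100:330,200:540],(333,225),interpolation=cv2.INTER_AREA).repeat(1,0) if 0 else np.hstack([cv2.resize(s[110:230,240:440],(375,225)),np.zeros((225,425,3),np.uint8)])])
cv2.imwrite("pics/c2.png",b)
E
python3 - <<'E'
from h import *
s=dict(np.load("top1.npz")); P=cloud(s)
def rect(m,name):
    q=P[m][:,:2].astype(np.float32); print(name,len(q),cv2.minAreaRect(q), P[m].mean(0).round(1))
x,y,z=P[...,0],P[...,1],P[...,2]
reg=(x>440)&(x<660)&(y>90)&(y<260)
m=reg&(z>75)&(z<100); rect(m,"pan rim")
print(np.round(np.nanpercentile(z[reg],[1,20,40,60,80,95,99])))
s2=dict(np.load("side1.npz")); P2=cloud(s2);x2,y2,z2=P2[...,0],P2[...,1],P2[...,2]
reg2=(x2>440)&(x2<660)&(y2>90)&(y2<260);q=P2[reg2&(z2>80)&(z2<100)][:,:2].astype(np.float32);print("side rim",len(q),cv2.minAreaRect(q))
reg=(x>420)&(x<660)&(y>-240)&(y<-70)
m=reg&(z>3)&(z<20)
rect(m,"rack")
m=reg&(z>60);rect(m,"racktall")
np.set_printoptions(linewidth=250)
print(np.where(np.isnan(z[195:255,270:340]),-1,z[195:255:2,270:340:2] if 0 else z[195:255,270:340]).astype(int)[::2,::2])
E
```

```text
pan rim 440 ((564.953857421875, 180.1788330078125), (114.55941009521484, 182.72496032714844), 76.18899536132812) [567.7 179.3  88.6]
[-8. -0.  5. 20. 48. 90. 94.]
side rim 393 ((564.4769287109375, 182.6788330078125), (115.53485870361328, 181.05609130859375), 76.5556411743164)
rack 1082 ((539.8888549804688, -154.68699645996094), (168.73828125, 238.72122192382812), 89.84822082519531) [ 512.7 -144.5    9.7]
racktall 849 ((553.890625, -171.93106079101562), (207.08148193359375, 139.8623046875), 1.125531792640686) [ 565.7 -166.8  203.4]
[[ 6 -1  1 ...  4 -1  2]
 [ 4 -4  1 ... -1 -2  2]
 [-6 -4 -4 ...  0  0  0]
 ...
 [ 1  0  5 ...  2  4  2]
 [ 0 -3  1 ...  1  0 -2]
 [ 1 -2  2 ...  1  0  7]]
```

View pics/c1.png

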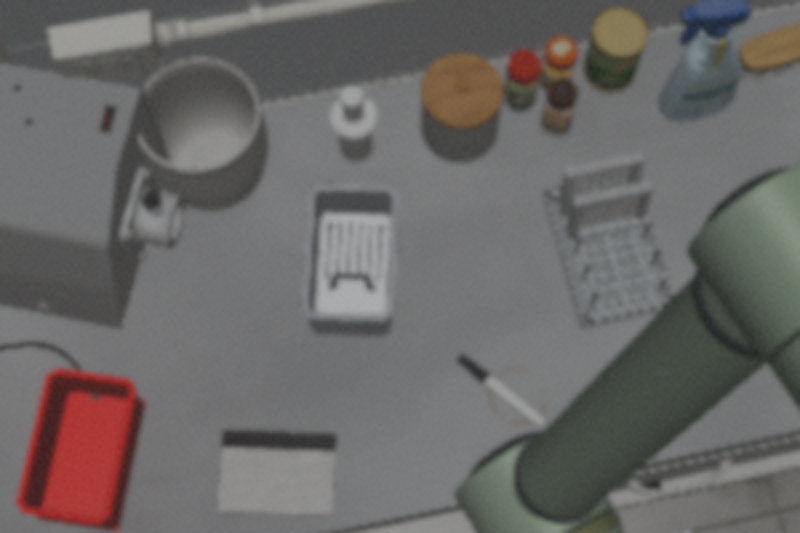

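View pics/c2.png

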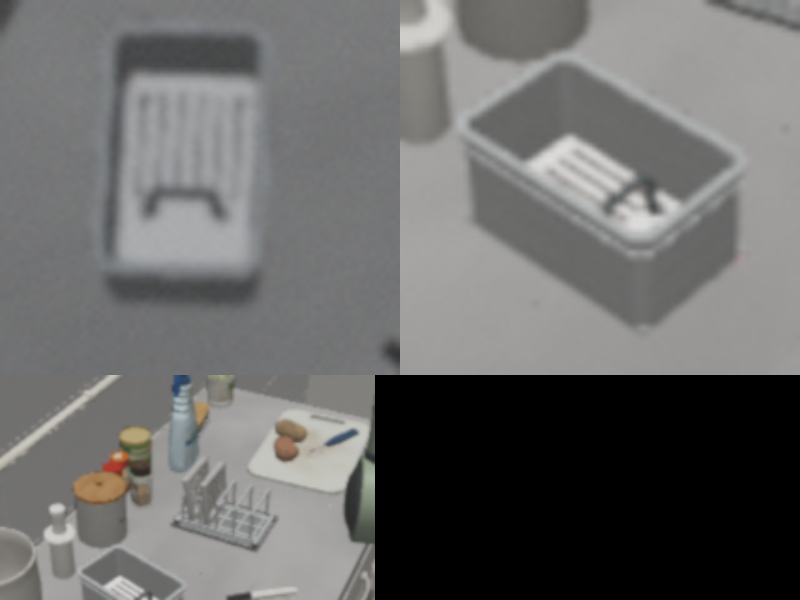

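The steel pan is at top px (305,222), holding the white plate at (303,224) with its dark bail. The red pan at (199,288) is the look-alike to leave alone. The white/black flat board near (278,295) isn't slotted and isn't in the pan. The rack is at (398,212), the stomper at (302,165) and the spray bottle at (432,150). I'll refine the rack and bail positions now.

```bash
cat > fit.py <<'E'
from h import *
def rackmodel(x,y,a):
    T=lambda p:np.array([x+p[0]*np.cos(a)-p[1]*np.sin(a),y+p[0]*np.sin(a)+p[1]*np.cos(a),p[2]])
    L=[]
    c=[(-98,-64,8),(98,-64,8),(98,64,8),(-98,64,8)]
    L+=[(c[i],c[(i+1)%4]) for i in range(4)]
    for h in(-76,-38,0,38,76): L+=[((h,-49,16),(h,-49,85)),((h,-49,85),(h,49,85)),((h,49,85),(h,49,16))]
    return [(T(p),T(q)) for p,q in L]
def draw(s,L,img,ox,oy,k,col):
    for p,q in L:
        a,b=[tuple(int(t) for t in ((proj(s,w)-[ox,oy]+.5)*k)) for w in(p,q)]; cv2.line(img,a,b,col,1)
E
python3 - <<'E'
from fit import *
S={c:dict(np.load(c+"1.npz")) for c in("top","side")}
for c,a,z in(("top",(396,212),0),("top",(401,228),16),("top",(401,217),16),("side",(359,188),0),("side",(370,187),16),("side",(363,185),16)):
    print(c,a,unproj(S[c],a,z=z).round())
Q=[]
for c in S:
    P=cloud(S[c]);x,y,z=P[...,0],P[...,1],P[...,2]
    m=(x>430)&(x<650)&(y>-240)&(y<-70)&(z>70)&(z<128)
    print(c,m.sum()); Q.append(P[m])
    m=(x>500)&(x<650)&(y>-240)&(y<-70)&(z>70)&(z<128)
    cnt=P[m][:,:2].astype(np.float32); print(cv2.minAreaRect(cnt), P[m].mean(0))
# bail: dark pixels inside pan over the plate
for c in S:
    s=S[c];P=cloud(s); g=cv2.cvtColor(s["img"],cv2.COLOR_BGR2GRAY)
    M=R.from_euler('z',-13.6,degrees=True).as_matrix()
    q=(P-[564.7,181.4,0])@M
    m=(abs(q[...,0])<65)&(abs(q[...,1])<40)&(q[...,2]<75)&(q[...,2]>0)&(g<105)
    m&=q[...,0]<15
    print(c,"bail px",m.sum()); 
    for v,u in np.argwhere(m): print((u,v,g[v,u]),unproj(s,(u,v),z=56).round(), q[v,u].round(),end=' ')
    print()
# overlay pan
def pan(x,y,a):
    T=lambda p:np.array([x+p[0]*np.cos(a)-p[1]*np.sin(a),y+p[0]*np.sin(a)+p[1]*np.cos(a),p[2]])
    L=[]
    for hx,hy,z in((89.5,57,86),(81,48.5,3),):
        c=[(-hx,-hy,z),(hx,-hy,z),(hx,hy,z),(-hx,hy,z)];L+=[(T(c[i]),T(c[(i+1)%4])) for i in range(4)]
    return L
out=[]
for c,ox,oy in(("top",275,190),("side",272,190)):
    s=S[c]; im=cv2.resize(s["img"][oy:oy+56,ox:ox+80],(400,280),interpolation=cv2.INTER_CUBIC)
    draw(s,pan(564.7,181.4,np.radians(-13.6)),im,ox,oy,5,(0,0,255)); out.append(im)
out2=[]
for c,ox,oy in(("top",365,170),("side",322,145)):
    s=S[c]; im=cv2.resize(s["img"][oy:oy+64,ox:ox+80],(400,320),interpolation=cv2.INTER_CUBIC)
    draw(s,rackmodel(535,-155,np.radians(16)),im,ox,oy,5,(0,0,255)); out2.append(im)
cv2.imwrite("pics/ov1.png",np.vstack([np.hstack(out),np.hstack(out2)]))
E
```

```text
top (396, 212) [ 533. -149.    0.]
top (401, 228) [ 467. -148.   16.]
top (401, 217) [ 506. -158.   16.]
side (359, 188) [ 532. -154.    0.]
side (370, 187) [ 488. -161.   16.]
side (363, 185) [ 518. -160.   16.]
top 619
((567.7254028320312, -152.59512329101562), (85.55823516845703, 101.20216369628906), 1.815675139427185) [ 573.73233542 -152.21869586  102.41689155]
side 440
((566.8283081054688, -152.49691772460938), (82.30257415771484, 109.86457061767578), 1.0025756359100342) [ 573.99579553 -146.83110034   98.89485773]
top bail px 20
(np.int64(296), np.int64(223), np.uint8(98)) [547. 204.  56.] [-25.  17.  62.] (np.int64(297), np.int64(223), np.uint8(99)) [546. 201.  56.] [-25.  14.  62.] (np.int64(298), np.int64(223), np.uint8(104)) [545. 197.  56.] [-26.  10.  66.] (np.int64(299), np.int64(223), np.uint8(103)) [545. 194.  56.] [-23.   7.  58.] (np.int64(300), np.int64(223), np.uint8(103)) [544. 191.  56.] [-23.   4.  58.] (np.int64(302), np.int64(223), np.uint8(104)) [542. 184.  56.] [-26.  -3.  67.] (np.int64(303), np.int64(223), np.uint8(102)) [542. 181.  56.] [-20.  -6.  51.] (n
[... 2013 characters left out ...]
 np.int64(227), np.uint8(102)) [527. 174.  56.] [-29. -22.  48.] (np.int64(319), np.int64(228), np.uint8(90)) [531. 181.  56.] [-24. -17.  45.] (np.int64(320), np.int64(228), np.uint8(93)) [528. 180.  56.] [-28. -18.  46.] (np.int64(313), np.int64(229), np.uint8(104)) [546. 195.  56.] [-25.  13.  61.] (np.int64(320), np.int64(229), np.uint8(103)) [526. 184.  56.] [-26. -20.  39.] (np.int64(312), np.int64(230), np.uint8(100)) [547. 201.  56.] [-24.  17.  59.] (np.int64(320), np.int64(230), np.uint8(90)) [523. 188.  56.] [-27. -19.  36.] (np.int64(311), np.int64(231), np.uint8(103)) [547. 207.  56.] [-24.  22.  58.] (np.int64(320), np.int64(231), np.uint8(81)) [521. 193.  56.] [-26. -20.  30.]
```

View pics/ov1.png

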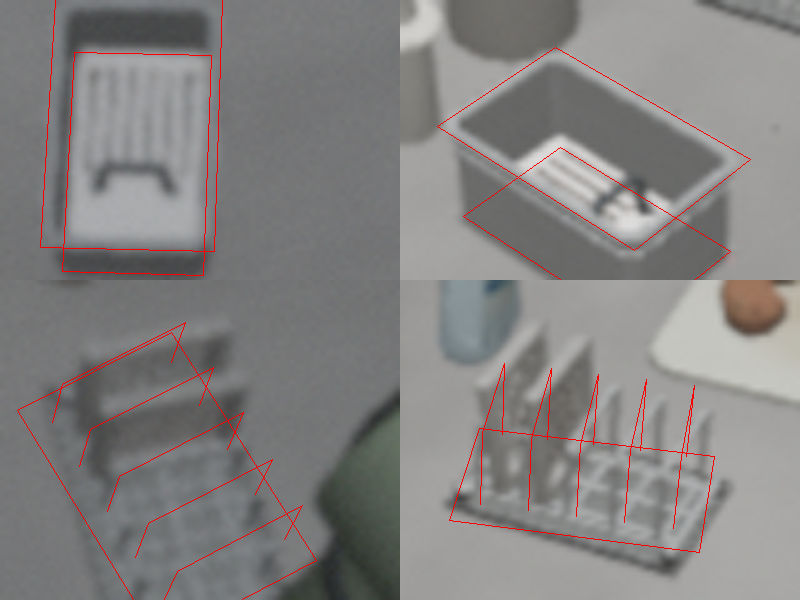

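Run:
```python
from fit import *
from scipy.optimize import minimize
S={c:dict(np.load(c+"1.npz")) for c in("top","side")}
def pts(lo,hi,cs=S):
    Q=[]
    for c in cs:
        P=cloud(S[c]);x,y,z=P[...,0],P[...,1],P[...,2]
        Q.append(P[(x>400)&(x<660)&(y>-250)&(y<-60)&(z>lo)&(z<hi)])
    return np.vstack(Q)
for cs in(("top",),("side",),("top","side")):
    q=pts(92,124,cs); best=None
    for a in np.radians(np.arange(-25,26,.5)):
        u=q[:,0]*np.cos(a)+q[:,1]*np.sin(a)
        for o in np.arange(u.mean()-60,u.mean()-15,1.):
            d=np.minimum(abs(u-o-19),abs(u-o-57)); c=np.minimum(d,12).sum()
            if best is None or c<best[0]: best=(c,a,o)
    c,a,o=best; v=-q[:,0]*np.sin(a)+q[:,1]*np.cos(a); vm=(np.percentile(v,3)+np.percentile(v,97))/2
    print(cs,len(q),np.degrees(a),"mean err",c/len(q),"v ext",np.percentile(v,[3,97]),"origin",np.array([o*np.cos(a)-vm*np.sin(a),o*np.sin(a)+vm*np.cos(a)]).round(1))
out=[]
A=(a,o,vm)
ox_,oy_=o*np.cos(a)-vm*np.sin(a),o*np.sin(a)+vm*np.cos(a)
for c,ox,oy in(("top",365,170),("side",322,145)):
    s=S[c]; im=cv2.resize(s["img"][oy:oy+64,ox:ox+80],(400,320),interpolation=cv2.INTER_CUBIC); raw=im.copy()
    draw(s,rackmodel(ox_,oy_,a),im,ox,oy,5,(0,0,255)); out.append(np.vstack([im,cv2.resize(raw,(350,280)) if 0 else raw[:280]]))
cv2.imwrite("pics/ov2.png",np.hstack(out))
```

```text
('top',) 307 0.5 mean err 4.0370356951821496 v ext [-204.70254431 -109.4054981 ] origin [ 539.9 -152.3]
('side',) 215 0.0 mean err 3.583400805269504 v ext [-200.80916744  -99.77804857] origin [ 539.3 -150.3]
('top', 'side') 522 0.5 mean err 3.8714250129924315 v ext [-204.94773639 -107.03058492] origin [ 539.6 -151.3]
```

View pics/ov2.png

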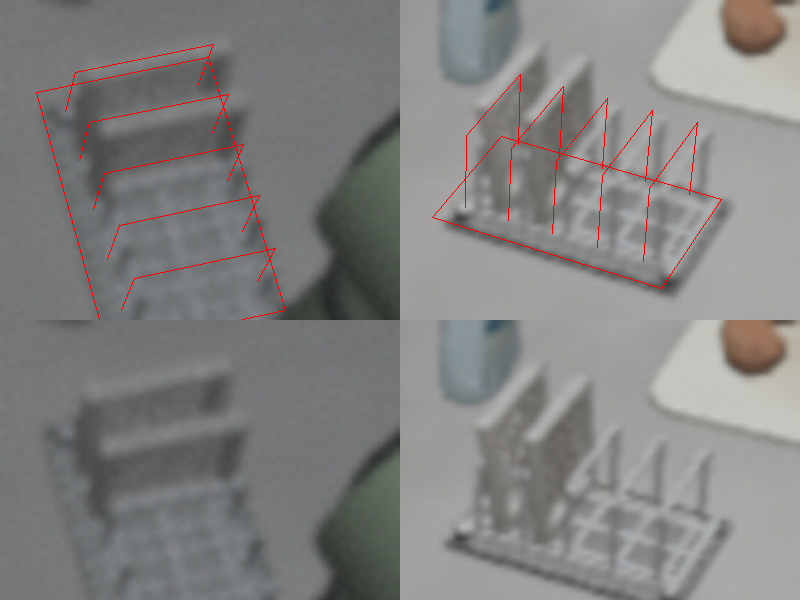

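Run:
```python
from fit import *
S={c:dict(np.load(c+"1.npz")) for c in("top","side")}
s=S["side"]
for u,v,z,n in((612,108,85,"hoop0 -49"),(660,118,85,"hoop-38"),(708,132,85,"hoop-76"),(728,205,8,"tray -98,-64"),(675,290,8,"tray -98,64"),(450,222,8,"tray 98,64")):
    print(n,unproj(s,(322+u/5-.5+.0,145+v/5-.5),z=z).round(1))
t=S["top"]
for u,v,z,n in((47,112,8,"tray 98,64"),(85,80,120,"blade57 left"),(230,48,120,"blade57 right"),(103,125,120,"b19 L"),(244,100,120,"b19 R")):
    print(n,unproj(t,(365+u/5-.5,170+v/5-.5),z=z).round(1))
for c in S: print(c, [np.round(proj(S[c],unproj(S[c],(400,210),z=20)),2)], S[c]["D"])
```

```text
hoop0 -49 [ 253.2 -335.3   85. ]
hoop-38 [ 216.5 -338.9   85. ]
hoop-76 [ 179.  -336.8   85. ]
tray -98,-64 [ 152.2 -361.3    8. ]
tray -98,64 [ 163.6 -233.1    8. ]
tray 98,64 [ 341.5 -235.9    8. ]
tray 98,64 [620.8 -90.2   8. ]
blade57 left [594.8 -99.2 120. ]
blade57 right [ 597.2 -200.7  120. ]
b19 L [ 560.8 -102.8  120. ]
b19 R [ 558.7 -199.6  120. ]
top [array([400., 210.])] [-0.08861713  0.          0.          0.          0.        ]
side [array([400., 210.])] [-0.00408245  0.          0.          0.          0.        ]
```

Run:
```python
from fit import *
s=dict(np.load("side1.npz"))
for u,v,z,n in((612,108,85,"hoop0 -49"),(660,118,85,"hoop-38"),(708,132,85,"hoop-76"),(728,205,5,"tray -98,-64"),(675,290,5,"tray -98,64"),(450,222,5,"tray 98,64"),(545,50,120,"b57 far"),(480,110,120,"b57 near"),(590,60,120,"b19 far"),(528,118,120,"b19 near")):
    print(n,unproj(s,(322+(u-400)/5-.5,145+v/5-.5),z=z).round(1))
```

```text
hoop0 -49 [ 531.2 -189.    85. ]
hoop-38 [ 492.4 -193.5   85. ]
hoop-76 [ 452.1 -192.9   85. ]
tray -98,-64 [ 436.2 -216.     5. ]
tray -98,64 [432.7 -95.    5. ]
tray 98,64 [623.8 -91.4   5. ]
b57 far [ 591.7 -190.7  120. ]
b57 near [599.2 -91.  120. ]
b19 far [ 554.3 -193.8  120. ]
b19 near [562.5 -98.1 120. ]
```

Call:
play_rows(deltas=[[0,[0.376,0.85,-0.075],[0,0,0.44]],[0,[0.376,0.85,-0.075],[0,0,0.44]],[0,[0.376,0.85,-0.075],[0,0,0.44]],[0,[0.376,0.85,-0.075],[0,0,0.44]],[0,[0.376,0.85,-0.075],[0,0,0.44]],[0,[0.376,0.85,-0.075],[0,0,0.44]],[0,[0.376,0.85,-0.075],[0,0,0.44]],[0,[0.376,0.85,-0.075],[0,0,0.44]],[0,[0.376,0.85,-0.075],[0,0,0.44]],[0,[0.376,0.85,-0.075],[0,0,0.44]]])

```text
time_s: 2.5
eef_pos: [390.0, -154.0, 201.4]
ee_rot: [2.834, 1.354, 0.001]
wrist_force: [0.2, -0.8, 0.2]
grip_width: 42.6
finger_force: 0.0
```

Call:
play_rows(deltas=[[0,[0.376,0.85,-0.075],[0,0,0.44]],[0,[0.376,0.85,-0.075],[0,0,0.44]],[0,[0.376,0.85,-0.075],[0,0,0.44]],[0,[0.376,0.85,-0.075],[0,0,0.44]],[0,[0.376,0.85,-0.075],[0,0,0.44]],[0,[0.376,0.85,-0.075],[0,0,0.44]],[0,[0.376,0.85,-0.075],[0,0,0.44]],[0,[0.376,0.85,-0.075],[0,0,0.44]],[0,[0.376,0.85,-0.075],[0,0,0.44]],[0,[0.376,0.85,-0.075],[0,0,0.44]],[0,[0,0,0],[0,0,0]]])

```text
time_s: 3.6
eef_pos: [541.3, 188.3, 170.8]
ee_rot: [-2.467, -1.944, -0.003]
wrist_force: [0.8, 0.2, 0.4]
grip_width: 42.4
finger_force: 0.0
```

```bash
cat >> h.py <<'E'
def toolstate():
    o=r.get_obs(); M=R.from_rotvec(o["ee_rot"]).as_matrix()
    print("t",o["time_s"],"tcp",o["eef_pos"].round(1),"y",M[:,1].round(3),"z",M[:,2].round(3),"yaw",np.degrees(np.arctan2(M[1,1],M[0,1])).round(1),"F",np.round(o["wrist_force"],1),"w",o["grip_width"].round(1),"q",o["joint_pos"].round(2)); return o,M
E
python3 - <<'E'
from fit import *
toolstate()
out=[]
for c,ox,oy,oz,op in(("top",275,170,365,170),("side",270,180,322,145)):
    s=r.snapshot(c); im=s["img"]; out.append(np.vstack([cv2.resize(im[oy:oy+60,ox:ox+80],(400,300),interpolation=cv2.INTER_CUBIC),cv2.resize(im[op:op+60,oz:oz+80],(400,300),interpolation=cv2.INTER_CUBIC)]))
    np.savez(f"{c}2.npz",**{k:np.array(v) for k,v in s.items()})
    for n in("rack","slot_near","slot_mid","bail_bar"):
        for d in r.tip_of(s,n)[:2]: print(c,n,np.round(d["xy"],1),round(d["p"],2),unproj(s,d["xy"],z={"rack":0,"bail_bar":57}.get(n,16)).round())
cv2.imwrite("pics/p3.png",np.hstack(out))
E
```

```text
Traceback (most recent call last):
  File "h.py", line 28, in toolstate
    print("t",o["time_s"],"tcp",o["eef_pos"].round(1),"y",M[:,1].round(3),"z",M[:,2].round(3),"yaw",np.degrees(np.arctan2(M[1,1],M[0,1])).round(1),"F",np.round(o["wrist_force"],1),"w",o["grip_width"].round(1),"q",o["joint_pos"].round(2)); return o,M
                                                                                                                                                                                        ^^^^^^^^^^^^^^^^^^^^^
AttributeError: 'float' object has no attribute 'round'
```

```bash
sed -i 's/o\["grip_width"\].round(1)/round(o["grip_width"],1)/' h.py
python3 - <<'E'
from fit import *
toolstate()
out=[]
for c,ox,oy,oz,op in(("top",275,170,365,170),("side",270,180,322,145)):
    s=r.snapshot(c); im=s["img"]; out.append(np.vstack([cv2.resize(im[oy:oy+60,ox:ox+80],(400,300),interpolation=cv2.INTER_CUBIC),cv2.resize(im[op:op+60,oz:oz+80],(400,300),interpolation=cv2.INTER_CUBIC)]))
    np.savez(f"{c}2.npz",**{k:np.array(v) for k,v in s.items()})
    for n in("rack","slot_near","slot_mid","bail_bar"):
        for d in r.tip_of(s,n)[:2]: print(c,n,np.round(d["xy"],1),round(d["p"],2),unproj(s,d["xy"],z={"rack":0,"bail_bar":57}.get(n,16)).round())
cv2.imwrite("pics/p3.png",np.hstack(out))
E
```

```text
t 3.6 tcp [541.3 188.3 170.8] y [ 0.972 -0.234  0.001] z [ 0.001  0.001 -1.   ] yaw -13.5 F [0.8 0.2 0.4] w 42.4 q [ 0.21  0.41 -0.23  0.93  0.    2.01]
top rack [395.3 212.6] 0.68 [ 531. -146.    0.]
top slot_near [404.1 225.2] 0.73 [ 475. -161.   16.]
top slot_mid [402.  213.6] 0.94 [ 518. -165.   16.]
top bail_bar [298.4 222.2] 0.58 [547. 195.  57.]
side rack [360.1 188. ] 0.75 [ 528. -156.    0.]
side slot_near [373.  189.6] 0.74 [ 471. -150.   16.]
side slot_mid [361.  185.8] 0.82 [ 523. -151.   16.]
side bail_bar [312.9 228.9] 0.62 [546. 196.  57.]
```

View pics/p3.png

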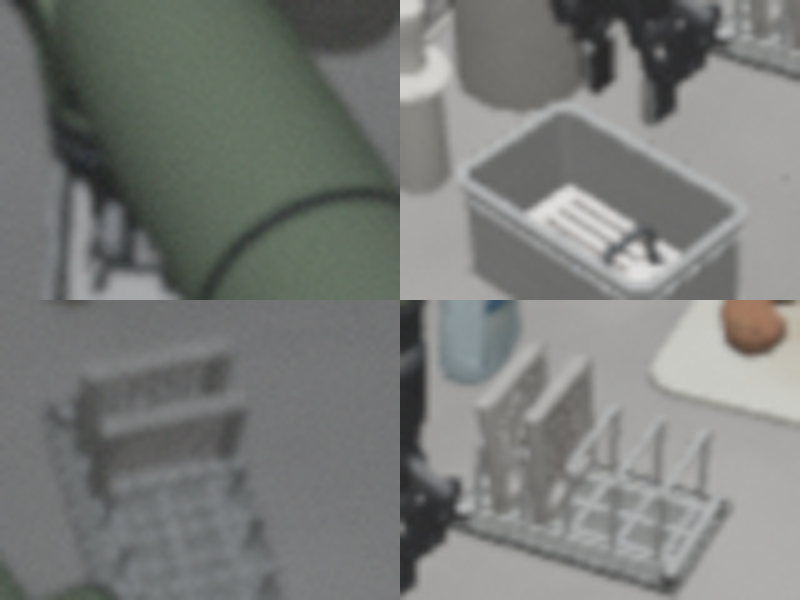

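The gripper is straight over the bail and the yaw matches. Descending.

Call:
play_rows(deltas=[[0,[0.03,0,-0.8],[0,0,0]],[0,[0,0,-0.8],[0,0,0]],[0,[0,0,-0.8],[0,0,0]],[0,[0,0,-0.4],[0,0,0]],[0,[0,0,-0.4],[0,0,0]],[0,[0,0,0],[0,0,0]]])

```text
time_s: 4.7
eef_pos: [539.3, 184.0, 41.3]
ee_rot: [-2.471, -1.936, 0.006]
wrist_force: [-0.9, -0.4, -0.1]
grip_width: 42.6
finger_force: 0.0
```

Call:
play_rows(deltas=[[1,[0,0,0],[0,0,0]],[1,[0,0,0],[0,0,0]],[1,[0,0,0],[0,0,0]],[1,[0,0,0],[0,0,0]],[1,[0,0,0],[0,0,0]],[1,[0,0,0],[0,0,0]]])

```text
time_s: 5.3
eef_pos: [542.2, 184.8, 44.5]
ee_rot: [2.472, 1.937, 0.003]
wrist_force: [0.1, 0.1, 6.4]
grip_width: 5.5
finger_force: 59.0
```

Run:
```python
from fit import *
toolstate()
s=r.snapshot("side"); im=s["img"][185:245,270:350]
for d in r.tip_of(s,"bail_bar")[:3]: print(d)
cv2.imwrite("pics/p4.png",cv2.resize(im,(800,600),interpolation=cv2.INTER_CUBIC))
```

```text
t 5.3 tcp [542.2 184.8  44.5] y [ 0.971 -0.239  0.002] z [ 0.002  0.    -1.   ] yaw -13.8 F [0.1 0.1 6.4] w 5.5 q [ 0.2   0.55 -0.37  0.65 -0.    2.01]
{'xy': [312.7, 230.1], 'p': 0.51}
```

View pics/p4.png

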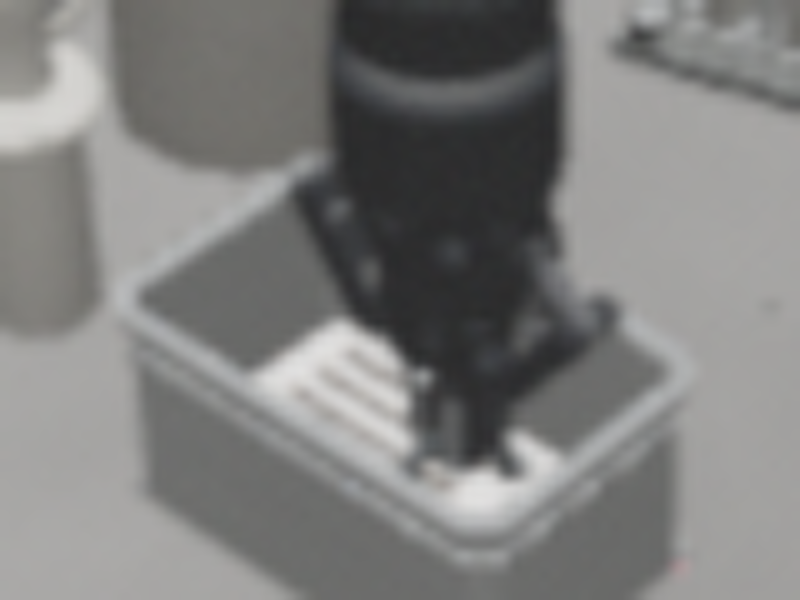

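The fingers hold the bail bar, with the side view showing them closed on it over the plate. Lifting slowly.

Call:
play_rows(deltas=[[1,[0.04,-0.01,0.2],[0,0,0]],[1,[0.04,-0.01,0.2],[0,0,0]],[1,[0.04,-0.01,0.2],[0,0,0]],[1,[0.04,-0.01,0.2],[0,0,0]],[1,[0.04,-0.01,0.2],[0,0,0]],[1,[0.04,-0.01,0.2],[0,0,0]],[1,[0.04,-0.01,0.25],[0,0,0]],[1,[0.04,-0.01,0.25],[0,0,0]],[1,[0,0,0],[0,0,0]]])

```text
time_s: 6.3
eef_pos: [555.1, 181.7, 113.3]
ee_rot: [2.472, 1.937, 0.004]
wrist_force: [-2.1, 0.1, 2.6]
grip_width: 5.5
finger_force: 59.3
```

Run:
```python
from fit import *
toolstate()
s=r.snapshot("side"); im=s["img"][165:245,260:360]
for n in("bail_bar","handle_edge","foot_edge"):
  for d in r.tip_of(s,n)[:2]: print(n,d,unproj(s,d["xy"],1))
cv2.imwrite("pics/p5.png",cv2.resize(im,(750,600),interpolation=cv2.INTER_CUBIC))
```

```text
t 6.3 tcp [555.1 181.7 113.3] y [ 0.971 -0.239  0.002] z [ 0.002  0.001 -1.   ] yaw -13.8 F [-2.1  0.1  2.6] w 5.5 q [ 0.19  0.49 -0.27  0.81  0.    2.  ]
bail_bar {'xy': [309.7, 209.7], 'p': 0.56} [560.19859856 189.07857476 130.31406509]
handle_edge {'xy': [319.7, 214.7], 'p': 0.66} [535.47183414 167.25004213 102.2289825 ]
```

View pics/p5.png

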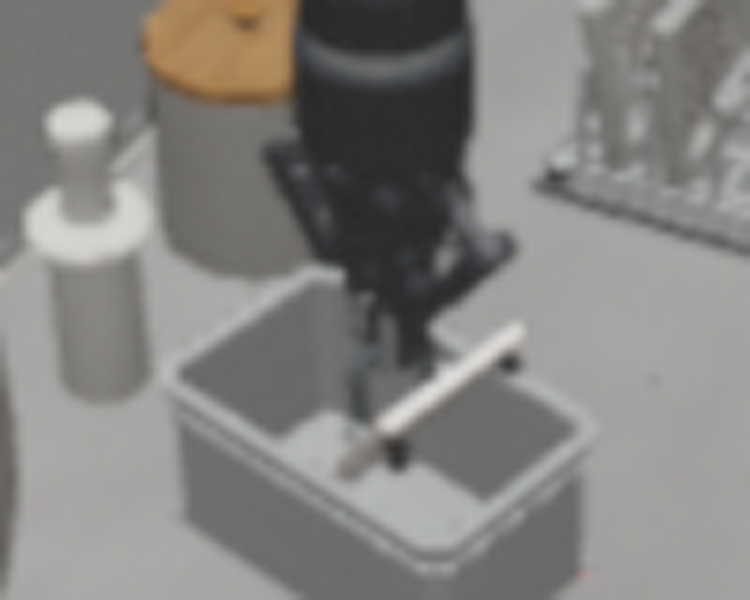

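The plate is tilted about 50° with the handle end above the rim at crop (515,335), and its foot end is still on the pan floor. Next I'll carry it over the near rim while leaning the bail forward.

Call:
play_rows(deltas=[[1,[-0.13,0.031,0],[0.094,0.389,0]],[1,[-0.13,0.031,0],[0.094,0.389,0]],[1,[-0.13,0.031,0],[0.094,0.389,0]],[1,[-0.13,0.031,0],[0.094,0.389,0]],[1,[-0.13,0.031,0],[0.094,0.389,0]],[1,[-0.13,0.031,0],[0.094,0.389,0]],[1,[-0.13,0.031,0],[0.094,0.389,0]],[1,[-0.13,0.031,0],[0.094,0.389,0]],[1,[-0.13,0.031,0],[0.094,0.389,0]],[1,[-0.13,0.031,0],[0.094,0.389,0]],[1,[0,0,0],[0,0,0]]])

```text
time_s: 7.6
eef_pos: [504.5, 193.3, 110.5]
ee_rot: [-2.211, -1.733, 0.35]
wrist_force: [3.0, -1.1, 1.7]
grip_width: 5.5
finger_force: 59.4
```

Run:
```python
from fit import *
toolstate()
s=r.snapshot("side"); im=s["img"][165:245,260:360]
for n in("bail_bar","handle_edge","foot_edge"):
  for d in r.tip_of(s,n)[:2]: print(n,d,unproj(s,d["xy"],1))
cv2.imwrite("pics/p6.png",cv2.resize(im,(750,600),interpolation=cv2.INTER_CUBIC))
```

```text
t 7.6 tcp [504.5 193.3 110.5] y [ 0.895 -0.221 -0.387] z [-0.376  0.091 -0.922] yaw -13.8 F [ 3.  -1.1  1.7] w 5.5 q [0.15 0.69 0.   1.25 0.15 1.93]
bail_bar {'xy': [319.5, 218.6], 'p': 0.42} [517.75488273 200.8000347  118.51387656]
handle_edge {'xy': [333.0, 225.1], 'p': 0.6} [462.12148727 214.91898015 125.51026545]
foot_edge {'xy': [312.4, 234.6], 'p': 0.61} [517.73895712 248.47577052  88.16254878]
```

View pics/p6.png

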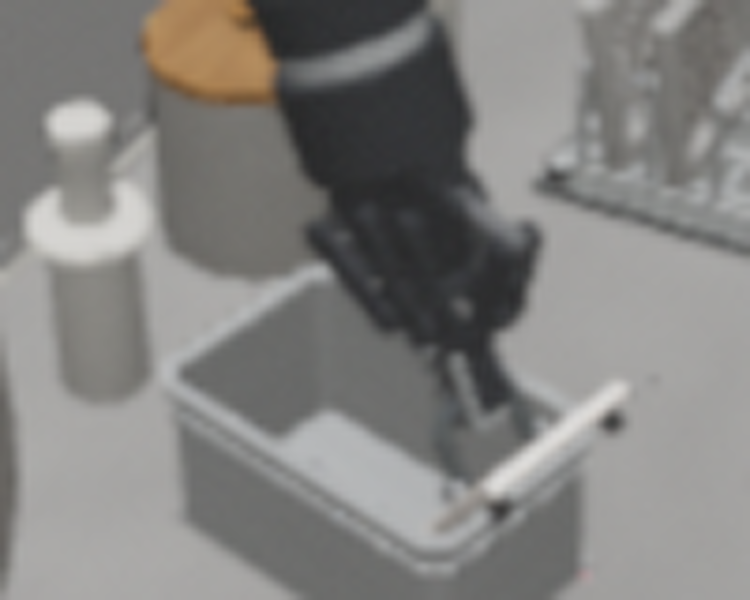

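The handle end rests over the near rim at about (462,215,125), and the force along pan x shows rim contact. Releasing in place.

Call:
play_rows(deltas=[[0.75,[0,0,-0.03],[0,0,0]],[0.6,[0,0,0],[0,0,0]],[0.5,[0,0,0],[0,0,0]],[0.5,[0,0,0],[0,0,0]],[0.5,[0,0,0],[0,0,0]]])

```text
time_s: 8.3
eef_pos: [501.7, 194.0, 110.0]
ee_rot: [-2.208, -1.731, 0.353]
wrist_force: [0.9, 0.2, 0.3]
grip_width: 21.6
finger_force: 0.0
```

Run:
```python
from fit import *
toolstate()
s=r.snapshot("side")
for n in("bail_bar","handle_edge","foot_edge"):
  for d in r.tip_of(s,n)[:2]: print(n,d,unproj(s,d["xy"],1))
```

```text
t 8.3 tcp [501.7 194.  110. ] y [ 0.894 -0.22  -0.39 ] z [-0.379  0.091 -0.921] yaw -13.8 F [0.9 0.2 0.3] w 21.6 q [ 0.15  0.69 -0.    1.25  0.15  1.93]
bail_bar {'xy': [320.4, 214.3], 'p': 0.37} [520.72249291 189.14096325 126.5991198 ]
foot_edge {'xy': [313.9, 238.0], 'p': 0.63} [515.46216095 243.52478547  69.99183828]
```

Call:
play_rows(deltas=[[0.5,[0.284,-0.068,0.69],[0,0,0]],[0.5,[0.284,-0.068,0.69],[0,0,0]],[0.5,[0.284,-0.068,0.69],[0,0,0]],[0.5,[0.284,-0.068,0.69],[0,0,0]]])

```text
time_s: 8.9
eef_pos: [547.6, 182.9, 221.7]
ee_rot: [-2.209, -1.731, 0.353]
wrist_force: [0.6, -0.7, -0.4]
grip_width: 21.4
finger_force: 0.0
```

Call:
play_rows(deltas=[[0.4,[-0.25,0.085,-0.06],[-0.209,-0.86,0]],[0.4,[-0.25,0.085,-0.06],[-0.209,-0.86,0]],[0.4,[-0.25,0.085,-0.06],[-0.209,-0.86,0]],[0.4,[-0.25,0.085,-0.06],[-0.209,-0.86,0]],[0.4,[-0.25,0.085,-0.06],[-0.209,-0.86,0]],[0.4,[-0.25,0.085,-0.06],[-0.209,-0.86,0]],[0.4,[-0.25,0.085,-0.06],[-0.209,-0.86,0]],[0.4,[-0.25,0.085,-0.06],[-0.209,-0.86,0]],[0.4,[-0.25,0.085,-0.06],[-0.209,-0.86,0]],[0.4,[-0.25,0.085,-0.06],[-0.209,-0.86,0]],[0.4,[-0.25,0.085,-0.06],[-0.209,-0.86,0]],[0.4,[-0.25,0.085,-0.06],[-0.209,-0.86,0]]])

```text
time_s: 10.1
eef_pos: [426.9, 223.9, 192.4]
ee_rot: [2.019, 1.581, 0.55]
wrist_force: [0.2, -0.2, -0.8]
grip_width: 25.6
finger_force: 0.0
```

Run:
```python
from fit import *
toolstate()
out=[]
for c,ox,oy in(("top",270,180),("side",280,175)):
    s=r.snapshot(c); out.append(cv2.resize(s["img"][oy:oy+100,ox:ox+80],(400,500),interpolation=cv2.INTER_CUBIC))
    for n in("bail_bar","handle_edge","foot_edge"):
        for d in r.tip_of(s,n)[:2]: print(c,n,np.round(d["xy"],1),round(d["p"],2),unproj(s,d["xy"],1))
    # plate points outside/above the pan: bright
    P=cloud(s); q=(P-[564.7,181.4,0])@R.from_euler('z',-13.6,degrees=True).as_matrix()
    g=s["img"].min(-1); m=(q[...,0]<-30)&(q[...,0]>-140)&(abs(q[...,1])<55)&(q[...,2]>40)&(q[...,2]<150)&(g>150)
    a=q[m]; print(c,len(a)); 
    if len(a)>10:
        k=np.polyfit(a[:,0],a[:,2],1); print("line",k,np.degrees(np.arctan(k[0])),a.min(0),a.max(0), np.percentile(a,[3,97],axis=0).round())
cv2.imwrite("pics/p7.png",np.hstack(out))
```

```text
t 10.1 tcp [426.9 223.9 192.4] y [ 0.763 -0.189  0.618] z [ 0.601 -0.145 -0.786] yaw -13.9 F [ 0.2 -0.2 -0.8] w 25.6 q [ 0.63  0.02 -0.92  0.16 -0.49  2.32]
top bail_bar [298.7 226.2] 0.56 [510.04469354 198.52267834 124.45705295]
top handle_edge [296.8 240.2] 0.65 [408.4486591  215.37136891 304.55549   ]
top handle_edge [299.4 224.6] 0.34 [556.35918366 192.60409015   4.77533636]
top foot_edge [299.5 224.4] 0.92 [556.92068345 192.12885834   5.02808674]
top 15
line [ -1.49616429 -25.6904207 ] -56.242191061887794 [-107.14209939  -37.77408747  123.21477718] [-101.38293552   -2.55956453  137.48707254] [[-106.  -36.  124.]
 [-102.   -3.  137.]]
side bail_bar [320.6 217.9] 0.61 [549.87592472 135.23243761  57.41506991]
side handle_edge [334.  222.8] 0.57 [463.05015608 206.29385966 127.8778225 ]
side handle_edge [366.  187.5] 0.25 [342.23552341 270.76666289 350.73863969]
side foot_edge [316.7 233.6] 0.75 [552.43675582 160.02859403   2.76234935]
side 164
line [-0.73891034 41.69317364] -36.461078457274205 [-108.98374815  -54.974354     55.8334244 ] [-31.37758009  54.94215879 133.25894602] [[-108.  -53.   72.]
 [ -39.   54.  131.]]
```

View pics/p7.png

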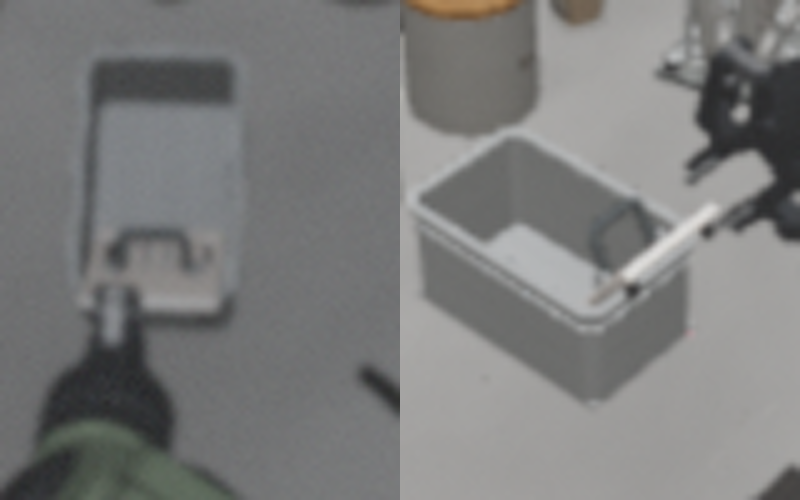

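Run:
```python
from fit import *
s=r.snapshot("side"); M=R.from_euler('z',-13.6,degrees=True).as_matrix(); c0=np.array([564.7,181.4,0])
for yy in(40,43,46):
  for u,v in((595,300),(715,207),(630,272),(690,226)):
    uv=(280+(u-400)/5-.5,175+v/5-.5)
    a=(unproj(s,uv,z=0.)-c0)@M; b=(unproj(s,uv,z=200.)-c0)@M
    t=(yy-a[1])/(b[1]-a[1]); p=a+t*(b-a); print(yy,(u,v),p.round(1),"world",(M@p+c0).round(1))
P=cloud(s); q=(P-c0)@M; g=s["img"].min(-1)
m=(g>165)&(q[...,2]>92)&(q[...,0]<-60)&(q[...,0]>-140)&(abs(q[...,1])<60)&(q[...,2]<150)
a=q[m]; print(len(a)); print(a[np.argsort(a[:,0])][:40].round().astype(int).tolist())
o,T=toolstate(); print("tcp pan",(o["eef_pos"]-c0)@M, "z pan",T[:,2]@M)
```

```text
40 (595, 300) [-74.6  40.   86.9] world [501.6 237.8  86.9]
40 (715, 207) [-168.8   40.   219.2] world [410.1 260.  219.2]
40 (630, 272) [-104.3   40.   129.3] world [472.7 244.8 129.3]
40 (690, 226) [-150.8   40.   194.3] world [427.5 255.7 194.3]
43 (595, 300) [-77.4  43.   90.8] world [499.5 241.4  90.8]
43 (715, 207) [-171.1   43.   222.5] world [408.5 263.4 222.5]
43 (630, 272) [-107.   43.  133.] world [470.8 248.4 133. ]
43 (690, 226) [-153.3   43.   197.7] world [425.8 259.2 197.7]
46 (595, 300) [-80.2  46.   94.7] world [497.5 245.   94.7]
46 (715, 207) [-173.5   46.   225.8] world [406.9 266.9 225.8]
46 (630, 272) [-109.6   46.   136.8] world [468.9 251.9 136.8]
46 (690, 226) [-155.7   46.   201.1] world [424.1 262.7 201.1]
69
[[-109, -19, 130], [-109, 10, 127], [-108, 24, 128], [-108, -15, 127], [-108, 37, 129], [-108, 4, 127], [-108, -6, 129], [-108, 9, 130], [-107, -40, 127], [-107, 13, 129], [-107, 17, 128], [-107, 27, 126], [-107, 22, 131], [-107, -41, 130], [-107, -31, 128], [-107, 31, 124], [-107, 31, 128], [-107, -27, 127], [-107, -12, 124], [-106, 3, 134], [-106, -37, 129], [-106, 26, 133], [-106, 35, 130], [-106, -18, 128], [-106, 11, 131], [-106, 30, 131], [-105, 1, 128], [-105, 39, 125], [-105, -13, 127], [-105, -4, 125], [-105, 43, 128], [-105, 24, 127], [-105, -24, 128], [-105, -19, 131], [-105, 38, 128], [-105, -4, 132], [-105, 5, 130], [-104, -10, 128], [-104, -15, 129], [-104, 42, 130]]
t 10.55 tcp [428.8 223.8 192.5] y [ 0.765 -0.191  0.615] z [ 0.598 -0.146 -0.788] yaw -14.0 F [0.8 0.6 0.5] w 25.6 q [ 0.62  0.02 -0.91  0.16 -0.49  2.32]
tcp pan [-142.06923979    9.29715438  192.52500579] z pan [ 0.61504441 -0.00123942 -0.7884915 ]
```

The near end face of the plate spans pan y −41 to 43 at about (−106, 0, 129) in the pan frame, so it leans on the rim at about 54° with the bail clear. Aligning with the raised edge and pinching it.

Call:
play_rows(deltas=[[0.3,[0.161,-0.152,-0.446],[-0.041,-0.17,0]],[0.3,[0.161,-0.152,-0.446],[-0.041,-0.17,0]],[0.3,[0,0,0],[0,0,0]]])

```text
time_s: 10.85
eef_pos: [439.5, 209.9, 153.8]
ee_rot: [1.997, 1.564, 0.564]
wrist_force: [0.0, -0.1, -0.6]
grip_width: 29.7
finger_force: 0.0
```

Run:
```python
from fit import *
o,T=toolstate(); M=R.from_euler('z',-13.6,degrees=True).as_matrix(); c0=np.array([564.7,181.4,0])
p=(o["eef_pos"]-c0)@M; z=T[:,2]@M; y=T[:,1]@M
e=np.array([-106,.5,128.5])-p; print("tcp pan",p.round(1),"edge in tool: along",e@z,"normal",e@y,"lat",e[1])
```

```text
t 10.85 tcp [439.5 209.9 153.8] y [ 0.747 -0.184  0.639] z [ 0.62  -0.155 -0.769] yaw -13.8 F [ 0.  -0.1 -0.6] w 29.7 q [ 0.59  0.1  -1.   -0.04 -0.49  2.27]
tcp pan [-128.4   -1.7  153.8] edge in tool: along 33.73893932000488 normal 1.0269982707240868 lat 2.197070757234578
```

Call:
play_rows(deltas=[[0.3,[0.1,-0.02,-0.1],[0.077,0.316,0]],[0.3,[0.2,-0.03,-0.3],[0.077,0.316,0]],[0.3,[0.28,-0.05,-0.4],[0,0,0]],[0.3,[0.28,-0.05,-0.4],[0,0,0]],[0.3,[0,0,0],[0,0,0]]])

```text
time_s: 11.35
eef_pos: [475.6, 205.2, 107.4]
ee_rot: [2.045, 1.6, 0.522]
wrist_force: [-0.3, 0.7, -0.1]
grip_width: 30.1
finger_force: 0.0
```

Call:
play_rows(deltas=[[1,[0,0,0],[0,0,0]],[1,[0,0,0],[0,0,0]],[1,[0,0,0],[0,0,0]],[1,[0,0,0],[0,0,0]],[1,[0,0,0],[0,0,0]]])

```text
time_s: 11.85
eef_pos: [475.2, 206.1, 108.9]
ee_rot: [2.043, 1.601, 0.527]
wrist_force: [2.1, 0.2, 0.9]
grip_width: 6.7
finger_force: 61.7
```

Run:
```python
from fit import *
o,T=toolstate(); M=R.from_euler('z',-13.6,degrees=True).as_matrix(); c0=np.array([564.7,181.4,0])
p=(o["eef_pos"]-c0)@M; z=T[:,2]@M; y=T[:,1]@M
e=np.array([-106,.5,128.5])-p; print("tcp pan",p.round(1),"edge in tool: along",e@z,"normal",e@y,"lat",e[1])
```

```text
t 11.85 tcp [475.2 206.1 108.9] y [ 0.783 -0.193  0.592] z [ 0.575 -0.139 -0.806] yaw -13.9 F [2.1 0.2 0.9] w 6.7 q [ 0.5   0.23 -0.97 -0.13 -0.41  2.21]
tcp pan [-92.8   2.9 108.9] edge in tool: along -23.604680412793623 normal 1.005646169444735 lat -2.4140705520036563
```

The edge is pinched with 62 N at about 24 mm depth. Lifting straight up out of the pan.

Call:
play_rows(deltas=[[1,[0,0,0.3],[0,0,0]],[1,[0,0,0.6],[0,0,0]],[1,[0,0,0.8],[0,0,0]],[1,[0,0,0.85],[0,0,0]],[1,[0,0,0.85],[0,0,0]],[1,[0,0,0.85],[0,0,0]],[1,[0,0,0],[0,0,0]]])

```text
time_s: 12.55
eef_pos: [476.5, 207.0, 283.1]
ee_rot: [2.042, 1.598, 0.535]
wrist_force: [1.2, -0.1, -2.6]
grip_width: 6.7
finger_force: 61.4
```

Call:
play_rows(deltas=[[1,[0.01,-0.5,0.06],[0.136,0.56,0.218]],[1,[0.01,-0.8,0.06],[0.136,0.56,0.218]],[1,[0.01,-0.85,0.06],[0.136,0.56,0.218]],[1,[0.01,-0.85,0.06],[0.13,0.56,0.218]],[1,[0.01,-0.85,0.06],[0.12,0.56,0.218]],[1,[0.01,-0.85,0.06],[0.1,0.57,0.218]],[1,[0.01,-0.85,0.06],[0.08,0.57,0.218]],[1,[0.01,-0.85,0.06],[0.06,0.57,0.218]],[1,[0.01,-0.85,0.06],[0.05,0.57,0.218]],[1,[0.01,-0.85,0.06],[0.03,0.57,0.218]],[1,[0.01,-0.85,0.06],[0.02,0.57,0.218]],[1,[0,0,0],[0,0,0]]])

```text
time_s: 13.75
eef_pos: [479.5, -155.8, 301.9]
ee_rot: [-2.223, -2.192, -0.022]
wrist_force: [-0.8, -0.2, -2.5]
grip_width: 6.7
finger_force: 61.3
```

Run:
```python
from fit import *
o,T=toolstate()
out=[]
for c,ox,oy in(("top",355,160),("side",330,110)):
    s=r.snapshot(c); im=cv2.resize(s["img"][oy:oy+100,ox:ox+80],(400,500),interpolation=cv2.INTER_CUBIC)
    out.append(im); np.savez(f"{c}3.npz",**{k:np.array(v) for k,v in s.items()})
    for n in("handle_edge","foot_edge","slot_near","slot_mid","rack"):
        for d in r.tip_of(s,n)[:2]:
            w=unproj(s,d["xy"],1); print(c,n,np.round(d["xy"],1),round(d["p"],2),w if w is None else w.round(),unproj(s,d["xy"],z={"rack":0}.get(n,16)).round())
cv2.imwrite("pics/p8.png",np.hstack(out))
```

```text
t 13.75 tcp [ 479.5 -155.8  301.9] y [ 1.    -0.014 -0.004] z [-0.004  0.024 -1.   ] yaw -0.8 F [-0.8 -0.2 -2.5] w 6.7 q [-0.47  0.21 -0.17  1.21  0.02  1.11]
top handle_edge [418.5 186.8] 0.65 [312. -26. 790.] [ 604. -249.   16.]
top slot_near [402.1 224.9] 0.57 [ 478. -155.   15.] [ 477. -154.   16.]
top slot_near [403.5 215.9] 0.48 [ 488. -153.   79.] [ 508. -168.   16.]
top slot_mid [400.5 216.5] 0.8 [ 488. -142.   79.] [ 508. -157.   16.]
top rack [397.7 213. ] 0.73 [ 524. -152.   12.] [ 528. -154.    0.]
top rack [399.5 224.6] 0.46 [ 484. -148.    5.] [ 485. -149.    0.]
side handle_edge [377.1 117. ] 0.72 [ 479. -144.  330.] [ 690. -733.   16.]
side foot_edge [375.1 153.2] 0.95 [ 477. -154.  179.] [ 566. -404.   16.]
side slot_near [374.7 189.3] 0.83 [ 464. -150.   20.] [ 466. -155.   16.]
side slot_near [274.5 215.6] 0.17 [727. 161.  16.] [727. 161.  16.]
side slot_mid [362.9 188.6] 0.86 [ 514. -152.    4.] [ 509. -138.   16.]
side slot_mid [377.5 116.6] 0.46 [ 478. -145.  331.] [ 690. -738.   16.]
side rack [361.  189.6] 0.59 [ 520. -147.    1.] [ 520. -148.    0.]
```

View pics/p8.png

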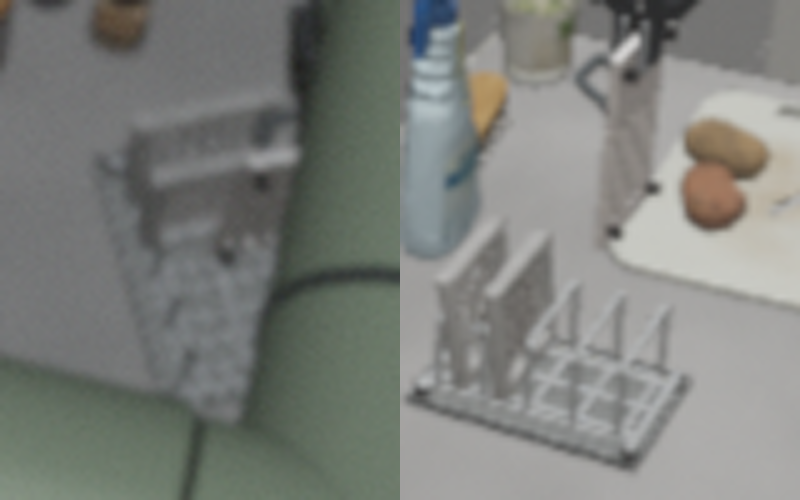

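Run:
```python
from fit import *
for f in("top1","top2","side1","side2","side3"):
    s=dict(np.load(f+".npz"));P=cloud(s);x,y,z=P[...,0],P[...,1],P[...,2]
    m=(x>420)&(x<560)&(y>-215)&(y<-90)&(z>35)&(z<92)
    print(f,m.sum(),np.histogram(x[m],bins=np.arange(420,561,5))[0])
    m=(x>420)&(x<640)&(y>-230)&(y<-70)&(z>105)&(z<126)
    print("   blades",np.histogram(x[m],bins=np.arange(540,621,5))[0])
# image fit: brightness along projected hoop lines minus sides, side cam
s=dict(np.load("side3.npz")); g=cv2.cvtColor(s["img"],cv2.COLOR_BGR2GRAY).astype(np.float32)
def samp(p): 
    uv=np.array([proj(s,w) for w in p],np.float32); return cv2.remap(g,uv[:,0][None],uv[:,1][None],cv2.INTER_LINEAR)[0]
gl=g-cv2.GaussianBlur(g,(0,0),4)
g=gl
res=[]
for y0 in range(-162,-137,3):
  for a in(-3,-1.5,0,1.5,3):
    for x0 in range(518,550,1):
      ca,sa=np.cos(np.radians(a)),np.sin(np.radians(a)); v=0
      for h in(-76,-38,0):
        L=[(h,t,84) for t in np.linspace(-47,20,12)]+[(h,-49,t) for t in np.linspace(35,80,8)]
        v+=samp([np.array([x0+p[0]*ca-p[1]*sa,y0+p[0]*sa+p[1]*ca,p[2]]) for p in L]).mean()
      res.append((v/3,x0,y0,a))
res.sort(reverse=True); print([tuple(np.round(q,1).tolist()) for q in res[:10]])
```

```text
top1 345 [ 0  0  0  0  0  5 52 12  0  0  0  0  0 25 38  2  0  0  0  0  2 40 19  0
  0 19 39 92]
   blades [ 0  0 23 55 36 24  0  0  0  0 23 54 38 21  1  0]
top2 336 [ 0  0  0  0  0  6 48 15  0  0  0  0  0 26 33  2  0  0  0  0  2 43 20  0
  1 16 41 83]
   blades [ 0  0 20 53 38 24  1  0  0  0 27 54 34 26  1  0]
side1 291 [ 0  0  0  0  0  5 43  4  0  0  0  0  0 28 24  0  0  0  0  0  2 35 13  0
  1 19 36 81]
   blades [ 0  0 20 30 20 10  0  0  0  0 29 28 21  6  0  0]
side2 292 [ 0  0  0  0  0  9 42  4  0  0  0  0  0 26 25  0  0  0  0  0  1 36 12  0
  1 16 45 75]
   blades [ 0  0 22 29 18 10  0  0  0  0 28 31 20  5  0  0]
side3 294 [ 0  0  0  0  0  7 41  6  0  0  0  0  0 25 27  1  0  0  0  0  2 40  9  0
  0 19 39 78]
   blades [ 0  0 26 24 22  7  0  0  0  0 31 25 19  9  0  0]
[(10.4, 532.0, -138.0, 3.0), (10.2, 531.0, -138.0, 3.0), (9.9, 533.0, -138.0, 3.0), (9.4, 532.0, -141.0, 3.0), (9.3, 532.0, -138.0, 1.5), (9.2, 533.0, -141.0, 3.0), (9.2, 530.0, -138.0, 3.0), (9.2, 533.0, -138.0, 1.5), (8.9, 534.0, -138.0, 3.0), (8.9, 531.0, -141.0, 3.0)]
```

Run:
```python
from fit import *
for f in("top1","side1","side2","side3"):
    s=dict(np.load(f+".npz"));P=cloud(s);x,y,z=P[...,0],P[...,1],P[...,2]
    for h in(452.5,490,528.5):
        m=(abs(x-h)<10)&(y>-225)&(y<-80)&(z>35)&(z<92); 
        k=np.polyfit(y[m],x[m],1); print(f,h,m.sum(),"yaw",np.degrees(-k[0]).round(1),"x@-150",np.polyval(k,-150).round(1),"y",np.percentile(y[m],[2,98]).round(1))
```

```text
top1 452.5 69 yaw 1.1 x@-150 452.7 y [-200.6 -104.5]
top1 490 65 yaw 1.0 x@-150 490.7 y [-200.6 -103.5]
top1 528.5 61 yaw 1.2 x@-150 528.6 y [-199.8 -105.5]
side1 452.5 52 yaw 1.1 x@-150 452.3 y [-203.6 -104.2]
side1 490 52 yaw 0.6 x@-150 490.1 y [-200.9 -104.2]
side1 528.5 50 yaw 0.8 x@-150 528.3 y [-200.1 -102.5]
side2 452.5 55 yaw 1.1 x@-150 452.2 y [-202.9 -104.2]
side2 490 51 yaw 0.8 x@-150 490.1 y [-200.5 -103.2]
side2 528.5 49 yaw 1.1 x@-150 528.3 y [-202.2 -103.3]
side3 452.5 54 yaw 0.8 x@-150 452.3 y [-202.7 -104.6]
side3 490 53 yaw 0.6 x@-150 490.3 y [-202. -102.]
side3 528.5 51 yaw 0.9 x@-150 528.5 y [-200.6 -103.6]
```

The depth points put the hoops at x = 452.5, 490 and 528.5 with yaw about 1°, so the near slot's centre is at (471.3, −152.5). The plate hangs vertical over it. Correcting the position and lowering.

Call:
play_rows(deltas=[[1,[-0.08,0.13,0],[-0.24,0,0.31]],[1,[0,0,-0.5],[0,0,0]],[1,[0,0,-0.8],[0,0,0]],[1,[0,0,-0.4],[0,0,0]],[1,[0,0,0],[0,0,0]],[1,[0,0,0],[0,0,0]]])

```text
time_s: 14.95
eef_pos: [475.9, -146.8, 236.9]
ee_rot: [2.196, 2.246, -0.001]
wrist_force: [0.2, 0.1, -1.3]
grip_width: 6.5
finger_force: 61.3
```

Run:
```python
from fit import *
toolstate(); s=r.snapshot("side")
for d in r.tip_of(s,"foot_edge")[:1]: print(d,unproj(s,d["xy"],1))
P=cloud(s);x,y,z=P[...,0],P[...,1],P[...,2]
m=(abs(x-476)<25)&(y>-215)&(y<-90)&(z>95)&(z<225); a=P[m]
for lo in(95,115,135,155,175,195): b=a[(a[:,2]>lo)&(a[:,2]<lo+20)]; print(lo,len(b),np.percentile(b,[5,50,95],axis=0).round().tolist() if len(b) else '')
```

```text
t 14.95 tcp [ 475.9 -146.8  236.9] y [1.    0.022 0.   ] z [ 0.    -0.001 -1.   ] yaw 1.3 F [ 0.2  0.1 -1.3] w 6.5 q [-0.45  0.23 -0.32  1.03 -0.    1.1 ]
{'xy': [372.6, 167.9], 'p': 0.88} [ 469.53903959 -119.46665283  137.40678642]
95 7 [[473.0, -177.0, 110.0], [474.0, -148.0, 112.0], [476.0, -107.0, 114.0]]
115 53 [[464.0, -188.0, 116.0], [473.0, -136.0, 126.0], [477.0, -106.0, 133.0]]
135 44 [[472.0, -189.0, 136.0], [474.0, -142.0, 144.0], [479.0, -106.0, 154.0]]
155 38 [[471.0, -188.0, 157.0], [474.0, -136.0, 165.0], [476.0, -104.0, 174.0]]
175 43 [[472.0, -188.0, 176.0], [474.0, -134.0, 183.0], [477.0, -104.0, 192.0]]
195 46 [[472.0, -188.0, 195.0], [473.0, -135.0, 205.0], [484.0, -105.0, 214.0]]
```

Call:
play_rows(deltas=[[1,[0,-0.13,-0.4],[0,0,0]],[1,[0,0,-0.5],[0,0,0]],[1,[0,0,-0.5],[0,0,0]],[1,[0,0,-0.5],[0,0,0]],[1,[0,0,0],[0,0,0]],[1,[0,0,0],[0,0,0]]])

```text
time_s: 15.65
eef_pos: [476.4, -152.6, 161.4]
ee_rot: [2.196, 2.244, 0.0]
wrist_force: [0.8, 0.3, -2.0]
grip_width: 6.5
finger_force: 61.3
```

Call:
play_rows(deltas=[[1,[0,0,-0.1],[0,0,0]],[1,[0,0,-0.1],[0,0,0]],[1,[0,0,0],[0,0,0]],[1,[0,0,0],[0,0,0]]])

```text
time_s: 16.05
eef_pos: [475.9, -152.4, 152.6]
ee_rot: [2.197, 2.245, -0.0]
wrist_force: [0.7, 1.3, -1.4]
grip_width: 7.0
finger_force: 61.3
```

Call:
play_rows(deltas=[[1,[0,0,-0.08],[0,0,0]],[1,[0,0,-0.05],[0,0,0]],[1,[0,0,-0.05],[0,0,0]],[1,[0,0,0],[0,0,0]]])

```text
time_s: 16.45
eef_pos: [475.6, -152.2, 144.8]
ee_rot: [-2.197, -2.245, 0.001]
wrist_force: [0.1, 0.6, -2.4]
grip_width: 6.8
finger_force: 61.4
```

Call:
play_rows(deltas=[[1,[0,0,-0.05],[0,0,0]],[1,[0,0,0],[0,0,0]],[1,[0,0,0],[0,0,0]]])

```text
time_s: 16.75
eef_pos: [476.4, -152.6, 144.3]
ee_rot: [2.196, 2.244, 0.001]
wrist_force: [-1.2, 0.3, 5.9]
grip_width: 6.6
finger_force: 62.7
```

Run:
```python
from fit import *
toolstate(); out=[]
for c,ox,oy in(("top",355,160),("side",330,130)):
    s=r.snapshot(c); out.append(cv2.resize(s["img"][oy:oy+80,ox:ox+80],(400,400),interpolation=cv2.INTER_CUBIC))
P=cloud(s);x,y,z=P[...,0],P[...,1],P[...,2]
for lo in(20,40,60,90,110): 
    b=P[(abs(x-472)<16)&(y>-215)&(y<-90)&(z>lo)&(z<lo+20)]; print(lo,len(b),np.percentile(b,[5,50,95],axis=0).round().tolist() if len(b) else '')
cv2.imwrite("pics/p9.png",np.hstack(out))
```

```text
t 16.75 tcp [ 476.4 -152.6  144.3] y [1.    0.022 0.002] z [ 0.002 -0.001 -1.   ] yaw 1.2 F [-1.2  0.3  5.9] w 6.6 q [-0.46  0.31 -0.45  0.8  -0.    1.09]
20 42 [[463.0, -190.0, 22.0], [473.0, -128.0, 31.0], [487.0, -107.0, 37.0]]
40 37 [[468.0, -195.0, 42.0], [474.0, -135.0, 50.0], [479.0, -109.0, 59.0]]
60 40 [[472.0, -195.0, 61.0], [474.0, -155.0, 69.0], [477.0, -114.0, 79.0]]
90 37 [[472.0, -191.0, 91.0], [474.0, -155.0, 100.0], [478.0, -111.0, 110.0]]
110 43 [[472.0, -187.0, 111.0], [473.0, -133.0, 120.0], [485.0, -113.0, 129.0]]
```

View pics/p9.png

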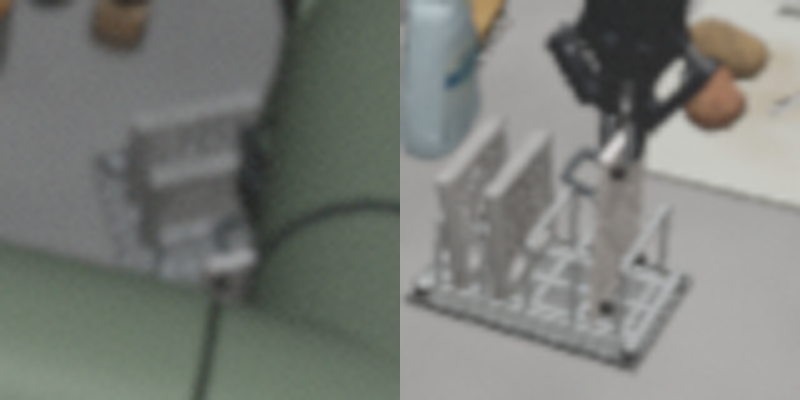

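The plate stands on the rods between the first two hoops, with a contact force of about 6 N up. The bail is up and points towards +x. Releasing and backing off upward.

Call:
play_rows(deltas=[[0.8,[0,0,0],[0,0,0]],[0.6,[0,0,0],[0,0,0]],[0.5,[0,0,0],[0,0,0]],[0.5,[0,0,0],[0,0,0]],[0.5,[0,0,0],[0,0,0]],[0.5,[0,0,0.4],[0,0,0]],[0.5,[0,0,0.8],[0,0,0]],[0.5,[0,0,0.8],[0,0,0]],[0.5,[0,0,0.8],[0,0,0]],[0.5,[-0.4,0,0.4],[0,0,0]],[0.5,[-0.4,0,0],[0,0,0]],[0.5,[0,0,0],[0,0,0]]])

```text
time_s: 18.05
eef_pos: [442.8, -152.2, 271.8]
ee_rot: [2.198, 2.244, -0.0]
wrist_force: [-0.4, -0.2, 0.2]
grip_width: 21.5
finger_force: 0.0
```

Run:
```python
from fit import *
toolstate()
s=r.snapshot("side"); cv2.imwrite("pics/p10.png",cv2.resize(s["img"][100:260,240:440],(750,600),interpolation=cv2.INTER_CUBIC))
for n in("handle_edge","foot_edge"):
    for d in r.tip_of(s,n)[:1]: print(n,d,unproj(s,d["xy"],1))
P=cloud(s);x,y,z=P[...,0],P[...,1],P[...,2]
for lo in(20,50,90,120,145): 
    b=P[(abs(x-472)<16)&(y>-215)&(y<-90)&(z>lo)&(z<lo+25)]; print(lo,len(b),np.percentile(b,[5,50,95],axis=0).round().tolist() if len(b) else '')
```

```text
t 18.05 tcp [ 442.8 -152.2  271.8] y [1.    0.021 0.001] z [ 0.001 -0.001 -1.   ] yaw 1.2 F [-0.4 -0.2  0.2] w 21.5 q [-0.49  0.15 -0.32  1.1  -0.    1.06]
handle_edge {'xy': [372.3, 159.0], 'p': 0.82} [ 486.61312998 -155.00373625  150.77250469]
foot_edge {'xy': [373.0, 184.1], 'p': 0.73} [ 473.47481218 -151.45411447   41.25135195]
20 56 [[464.0, -194.0, 22.0], [474.0, -142.0, 34.0], [480.0, -110.0, 44.0]]
50 59 [[476.0, -191.0, 51.0], [478.0, -142.0, 63.0], [483.0, -111.0, 73.0]]
90 56 [[480.0, -191.0, 92.0], [483.0, -143.0, 103.0], [486.0, -110.0, 114.0]]
120 47 [[484.0, -193.0, 123.0], [486.0, -154.0, 131.0], [487.0, -114.0, 143.0]]
145 35 [[478.0, -193.0, 147.0], [487.0, -152.0, 155.0], [488.0, -114.0, 164.0]]
```

View pics/p10.png

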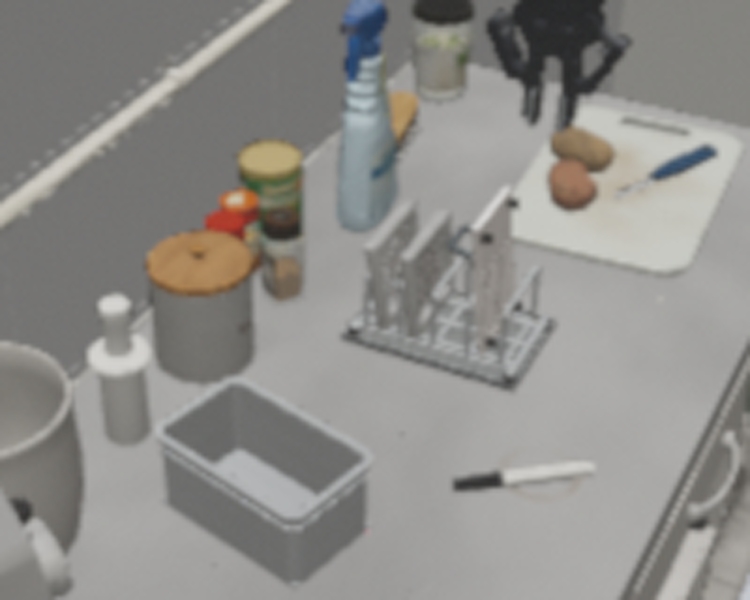

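The plate stands in the near slot, leaning about 7° on the next hoop with its handle end up. The bottle and stomper are still standing and the pan is empty. Handing in.

```bash
python3 -c "
from plant import r
print(r.hand_in())"
```

```text
the job is handed in; nothing more can be done
None
```

The job is handed in at about 18 s of robot time: the drain plate stands handle end up in the rack's near free slot, leaning about 7° on a hoop, and the spray bottle and stomper are still upright.

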